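# Shift the roller press to the ring-marked gear

### The arm

A 7-joint arm with a two-finger parallel gripper is mounted at the origin on the work surface. World frame = base frame: x ahead of the robot, y to its left, z up, the work surface at z = 0. Lengths are in m, angles in rad, forces in N, time in s.
With the tool pointing down it reaches from about 0.375 to 0.925 m from the base axis. Payload 3.1 kg.
Tool frame: the origin (TCP) lies at the very end of the fingers, on their centre line; the grasp point (between the pads) lies 19 mm behind it; z points along the fingers, y is the direction in which the jaws open and shut (so a half turn about z gives the same grasp; the last joint's range is limited). The gripper opens to 85 mm and grips with 20 to 120 N. Pads are 22 mm wide; open, the fingers measure 114 mm over their backs; the gripper's body (76 mm by 85 mm) begins 54 mm behind the grasp point. The pads swing forward as they close: fully open they stand 13 mm farther back than shut.
Start: joints at [-1.229, 0.383, 0.044, 1.598, -0.018, 1.161, -0.05], TCP at [0.277, 0.588, 0.231] pointing down, gripper open.
Joint ranges: [-2.61, 2.61], [-0.41, 2.15], [-1.48, 1.57], [0, 2.5], [-1.57, 4.71], [0.05, 1.97], [-2.85, 2.85]. Speed limits (rad/s): [2.79, 2.79, 3.14, 3.14, 3.14, 3.14, 3.14].

### API

Orientations are given as a unit quaternion [x, y, z, w].
In Python, from rig import r, vision, ticket gives the robot as it stands.
- The arm moves only by the tool move_arm, never from a script. Its argument "motion" is text: rows parted by semicolons, each of 7 numbers parted by spaces: the turn, a rotation vector about the tool's x, y, z in degrees, then the shift along the tool's x, y, z in cm, then the finger opening in cm, from 0 to 8.54. A call has 1 to 12 rows; each row shifts and turns the commanded pose from where the row before left it, along the tool's axes as they then stand; what a row does not reach is not made up. A row lasts 1/8 s, in which the tool goes at most 62.5 mm and 10.7 degrees, less where a joint would pass 70% of its speed; a pose out of reach is approached as far as the arm can. A call is refused whole if a number of a shift passes 6.25 or a number of a turn 10.7, either way. A call with a gripper value outside its range is refused whole. The fingers move at their own pace and stop on an object; the grip force is fixed at half the most. Time passes only in rows, so rows that do not move let the fingers close. It gives the time, the measured TCP pose, the force and the opening at its end, in the units of the state.
- r.get_state(): the state, without advancing time (a new reading comes with each control period).
- vision.get_image(name): name is "scene" or "top"; returns a dict with "img" (480x640x3 uint8, red, green, blue), "mtx" (3x3 intrinsics, pixels), "cam_to_world" (4x4, takes a point from camera to world coordinates). Camera axes: x right, y down, z forward; pixel columns grow to the right and rows downward; lengths in m; the calibration is good to about 2 mm. A picture is of the moment at which its call begins. There is no depth.
- ticket.close_job(): hands the job in, once; it reports no verdict.
The state is a dict: "t": time; "qpos": joint angles; "qvel": joint speeds; "joint_efforts": joint torques, N m; "position": TCP position; "tcp_rot": TCP orientation; "force": force on the tool from outside, world axes, zero at the start; "ft_torque": the same for the moment, N m; "grip_width": finger opening in m.
Only numpy, scipy, OpenCV 4.12 (cv2) and the standard library are available. Lean on these libraries where they do the work, as an engineer would, in place of code of your own. Each camera call takes 0.05 s, during which the arm holds its last target. There are 200 camera calls.

### The job

Change the gear of the bench roller press: gently push the black-knobbed selector lever along the channels of its gate, out of the middle slot and fully home into the corner slot marked by the ring-shaped tag, and leave it there. Only push the lever with the fingers; do not pull its knob up, do not force it, and do not shift the things lying about.

Things in the scene. Friction and masses are not known exactly. Their poses are not given: they have to be found in the camera images.
- press: Roller press, fixed. Origin on the bench under the gate's centre; x, y are the gate's axes (at yaw 0 x points away from the robot, y to its left). Green selector box 220 x 220 mm with a 204 mm square aluminium gate plate, its top 120 mm above the bench. Rollers stand on its +y side (y 114 to 426 mm, 225 mm high), before them a plywood infeed board, top 92 mm high.
- gate (a point): centre of the gate, on the plate's top. Double H: a cross channel along y, 20 mm wide, and three slots along x that cross it, 16 mm wide: the middle one and one 29 mm to either side; six slot ends. The lever's 10 mm stick cannot pass the round-nosed lands between them, so it goes sideways only with throw within about 0.05 rad of 0.
- throw (a joint): lean of the lever along the press's x axis, rad; 0 in the cross channel, + toward +x; stops fully home in a slot at +0.29 or -0.29. It starts between -0.28 and -0.10, in the middle slot on the side nearer the robot. It stays where it is left (friction about 3 N at the knob, no spring, no detent)
- cross (a joint): lean of the lever along the press's y axis, rad; 0 in the middle slot, + toward +y; stops at +0.329 or -0.329, in the side slots
- knob (a point): centre of the lever's black upright cylindrical knob, 34 mm across, 46 mm high. The pivot is 30 mm above the bench under the gate's centre, this point 160 mm from it: in the press's frame x = 160 sin(throw), y = 160 sin(cross) cos(throw), z = 30 + 160 cos(throw) cos(cross) mm. The knob leans with the lever. Middle to fully home is about 46 mm along x, 51 mm along y
- knob_lift (a joint): how far the knob has been pulled up along the lever, m; 0 at rest, held down by a spring (8 N and rising); leave it down
- tag_ring: ring-shaped black tag, 42 mm outside, 24 mm hole, 5 mm thick, flat on the gate plate; marks the wanted slot. Origin under its centre. Each corner slot end has one tag outboard of it, at press x = +-76, y = +-76 mm; the signs of the tag's x and y in the press's frame are those of throw and cross in its slot. Which tag is at which corner varies
- tag_square: square tag, 34 mm, black, 5 mm thick, marks another slot
- tag_bar: straight bar tag, 42 x 12 mm, black, 5 mm thick, marks another slot
- tag_cross: plus-shaped tag, 42 mm, black, 5 mm thick, marks another slot
- tape: a loose bystander that stays where it is: orange roll of tape, 90 mm across, 25 mm high, lying on the infeed board; origin under its centre
- jar: a loose bystander that stays where it is: jar, 68 mm across, 100 mm high, on the -y side of the selector box; origin under its centre
- tub: a loose bystander that stays where it is: white open tub, 104 mm across, 110 mm high, on the -y side of the selector box; origin under its centre
- brush: a loose bystander that stays where it is: brush, 190 mm long, lying on the bench in front of the selector box
- weight: a loose bystander that stays where it is: steel weight, 56 mm across, 64 mm high, on the bench in front of the press, beside the infeed board; origin under its centre
- block: a loose bystander that stays where it is: wooden block 60 x 35 x 30 mm on the bench, in front of the jar; origin under its centre

How it is judged:
At the end, for the whole second after the job is handed in: The lever is at rest in the corner slot marked by the ring tag: throw is beyond 0.24 rad and cross beyond 0.26 rad, each with the sign of the ring tag's x and y in the press's frame; the knob is down (within 4 mm) and no bystander is more than 30 mm from where it stood (((x of tag_ring in the frame of press below -0.03 m and y of tag_ring in the frame of press below -0.03 m and value of joint throw below -0.24 rad and value of joint cross below -0.26 rad) or (x of tag_ring in the frame of press below -0.03 m and y of tag_ring in the frame of press above 0.03 m and value of joint throw below -0.24 rad and value of joint cross above 0.26 rad) or (x of tag_ring in the frame of press above 0.03 m and y of tag_ring in the frame of press below -0.03 m and value of joint throw above 0.24 rad and value of joint cross below -0.26 rad) or (x of tag_ring in the frame of press above 0.03 m and y of tag_ring in the frame of press above 0.03 m and value of joint throw above 0.24 rad and value of joint cross above 0.26 rad)) and value of joint knob_lift below 0.004 m and velocity of joint throw between -0.05 and 0.05 rad/s and velocity of joint cross between -0.05 and 0.05 rad/s and distance of each of tape, jar, tub, brush, weight, block from where it was at the start of the episode below 0.03 m); the robot touches nothing.
It fails at once if the knob is pulled up along the lever by more than 8 mm (value of joint knob_lift above 0.008 m).
It fails at once if the lever is forced or squeezed with more than 35 N (contact force between the fingers and throw above 35 N).
It fails at once if a bystander is shifted or lifted by more than 30 mm (distance of any of tape, jar, tub, brush, weight, block from where it was at the start of the episode above 0.03 m).
It also fails if it takes over 51 s, if anything falls off the work surface, if the arm or the gripper's body presses on something with over 40 N, if the wrist force passes 120 N, or if a joint passes its speed limit or range.

## Working session

There is one attempt and no reset: what is moved stays moved. The work goes in short steps, Python scripts to look and compute and a tool call to move; the robot and the scene stay as the last step left them, time stands still between calls to the robot, and variables do not carry over. Pictures are saved under pics/ and viewed, about 8 in all and at most 12, crops included, and the job is handed in when it is done.

Besides the shell and the picture viewer there is one more tool, called by a JSON object that holds its "name" and its "arguments", one argument or row to a line. move_arm: Moves the arm, as the interface text tells. Its arguments: {"type":"object","properties":{"motion":{"type":"string"}},"required":["motion"]}

```bash
mkdir -p pics; ls
python3 - <<'E'
from rig import r,vision
import cv2,numpy as np
for n in("scene","top"):
    d=vision.get_image(n); cv2.imwrite(f"pics/{n}0.png",d["img"][:,:,::-1]); np.savez(f"{n}.npz",K=d["mtx"],T=d["cam_to_world"]); print(n,d["mtx"].round(1).tolist(),d["cam_to_world"].round(3).tolist())
s=r.get_state(); print(s)
E
```

```text
pics
scene [[625.2, 0.0, 313.2], [0.0, 625.2, 249.2], [0.0, 0.0, 1.0]] [[0.266, 0.711, -0.651, 1.338], [0.964, -0.2, 0.176, -0.23], [-0.005, -0.674, -0.738, 1.008], [0.0, 0.0, 0.0, 1.0]]
top [[620.9, 0.0, 317.6], [0.0, 620.9, 230.7], [0.0, 0.0, 1.0]] [[0.018, -0.989, 0.144, 0.412], [-0.999, -0.022, -0.026, -0.009], [0.029, -0.143, -0.989, 1.104], [0.0, 0.0, 0.0, 1.0]]
{'t': 0.1, 'qpos': array([-1.22876968,  0.38374269,  0.04380925,  1.59944243, -0.01791963,
        1.1612082 , -0.04992566]), 'qvel': array([ 0.00054108, -0.00168988,  0.00136927, -0.00142219,  0.00077105,
        0.00166613,  0.00112882]), 'joint_efforts': array([ 2.34000974e-03, -4.34729290e+01,  1.02899082e+00, -2.50456113e+01,
        1.08057985e-02,  5.42911497e-03,  1.11919962e-05]), 'position': array([0.27636936, 0.58735834, 0.23000735]), 'tcp_rot': array([ 2.18110059e-01,  9.75923435e-01, -1.18511888e-03, -2.14861360e-04]), 'force': array([ 0.81904187, -0.43027825, -1.22980253]), 'ft_torque': array([-0.01160773, -0.01020733, -0.00056383]), 'grip_width': 0.085543966470004}
```

View pics/scene0.png

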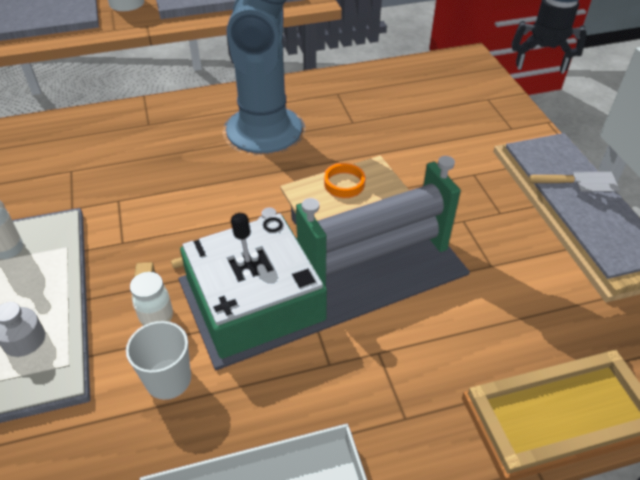

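View pics/top0.png

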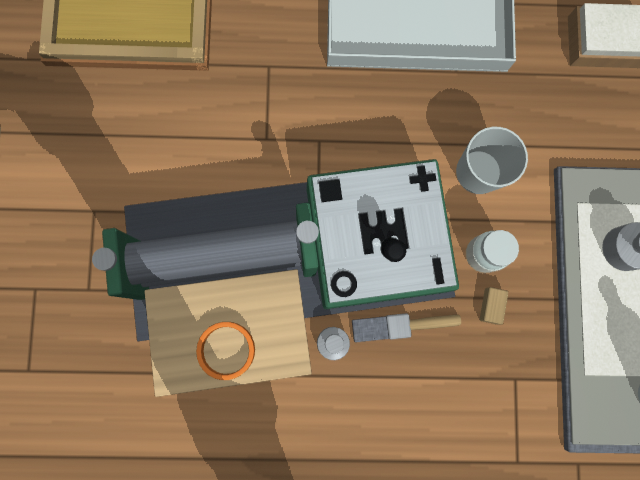

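The top view shows ring at (343,284) (near-robot, +y corner), bar (438,271), square (329,190), plus (423,178), and the knob top at about (394,249). The target is therefore throw −, cross +.

```bash
cat > h.py <<'E'
import numpy as np
from scipy.spatial.transform import Rotation as R
def pt(cam,u,v,z):
    d=np.load(cam+".npz"); K,T=d["K"],d["T"]
    ray=T[:3,:3]@np.linalg.solve(K,[u,v,1]); o=T[:3,3]
    return o+ray*(z-o[2])/ray[2]
def proj(cam,p):
    d=np.load(cam+".npz"); K,T=d["K"],d["T"]
    q=K@(T[:3,:3].T@(np.asarray(p)-T[:3,3])); return q[:2]/q[2]
E
python3 - <<'E'
from h import *
top=dict(ring=(343.5,284),bar=(438,271),square=(329.5,190),cross=(423,178.5))
sc=dict(ring=(273,225),bar=(200,247),square=(303,279),cross=(226,306))
loc=dict(ring=(-76,76),bar=(-76,-76),square=(76,76),cross=(76,-76))
for cam,P in(("top",top),("scene",sc)):
    W=np.array([pt(cam,*P[k],.125)[:2] for k in loc]); L=np.array([loc[k] for k in loc])/1e3
    c=W.mean(0); H=L.T@(W-c); yaw=np.arctan2(H[0,1]-H[1,0],H[0,0]+H[1,1])
    Rm=np.array([[np.cos(yaw),-np.sin(yaw)],[np.sin(yaw),np.cos(yaw)]])
    print(cam,c,np.degrees(yaw),"resid mm",((W-c-L@Rm.T)*1e3).round(1).tolist())
    k=pt(cam,*((394.5,247) if cam=="top" else (241,218)),.207); print("knobtop local",Rm.T@(k[:2]-c)*1e3)
s=[ .218,.976,0,0]; print(R.from_quat(s).as_matrix().round(3))
E
```

```text
top [ 0.55701142 -0.14071881] 8.860713426901965 resid mm [[-0.0, -0.3], [0.2, -0.0], [0.3, 0.7], [-0.4, -0.4]]
knobtop local [-36.67924143   0.62181084]
scene [ 0.56108622 -0.14255717] 8.33438321262964 resid mm [[0.2, -1.2], [-2.0, 0.7], [0.4, -1.5], [1.4, 1.9]]
knobtop local [-39.20642664   2.60965957]
[[-0.905  0.425  0.   ]
 [ 0.425  0.905  0.   ]
 [ 0.     0.    -1.   ]]
```

{"name": "move_arm", "arguments": {
  "motion": "0 0 0 0 0 -4.5 0; 0 0 0 0 0 -4.5 0; 0 0 0 -3.07 -3.69 0 0; 0 0 0 -3.07 -3.69 0 0; 0 0 0 -3.07 -3.69 0 0; 0 0 0 -3.07 -3.69 0 0; 0 0 0 -3.07 -3.69 0 0; 0 0 0 -3.07 -3.69 0 0; 0 0 0 -3.07 -3.69 0 0; 0 0 0 -3.07 -3.69 0 0; 0 0 0 -3.07 -3.69 0 0; 0 0 0 0 0 0 0"
}}

```text
t: 1.6
position: [0.3862, 0.1656, 0.3209]
tcp_rot: [0.222, 0.975, -0.0, -0.0]
force: [0.3, 0.6, 0.5]
grip_width: 0.0003
```

{"name": "move_arm", "arguments": {
  "motion": "0 0 0 -3.07 -3.69 0 0; 0 0 0 -3.07 -3.69 0 0; 0 0 0 -3.07 -3.69 0 0; 0 0 0 -3.07 -3.69 0 0; 0 0 9.33 0 0 0 0; 0 0 9.33 0 0 0 0; 0 0 9.33 0 0 0 0; 0 0 9.33 0 0 0 0; 0 0 9.33 0 0 0 0; 0 0 9.33 0 0 0 0; 0 0 0 0 0 0 0"
}}

```text
t: 2.98
position: [0.4335, -0.0149, 0.3209]
tcp_rot: [0.649, 0.76, -0.0, -0.0]
force: [-0.6, 0.2, 0.5]
grip_width: 0.0004
```

```bash
cat >> h.py <<'E'
C=np.array([.558,-.141]); YAW=np.radians(8.8)
def show():
    from rig import r
    s=r.get_state(); Rm=np.array([[np.cos(YAW),np.sin(YAW)],[-np.sin(YAW),np.cos(YAW)]])
    M=R.from_quat(s["tcp_rot"]).as_matrix()
    print("t",s["t"],"press mm",(Rm@(s["position"][:2]-C)*1e3).round(1),"z",s["position"][2].round(4),"ytool deg",np.degrees(np.arctan2(M[1,1],M[0,1])).round(2),"tilt",M[:,2].round(3),"F",s["force"].round(1),"w",s["grip_width"].round(4),"q",s["qpos"].round(2))
def snap(n,name,box,f):
    from rig import vision; import cv2
    im=vision.get_image(n)["img"][:,:,::-1]; x,y,w,h=box
    cv2.imwrite(name,cv2.resize(im[y:y+h,x:x+w],None,fx=f,fy=f,interpolation=cv2.INTER_CUBIC))
E
python3 -c "from h import *; show()"
```

```text
Traceback (most recent call last):
  File "h.py", line 15, in show
    print("t",s["t"],"press mm",(Rm@(s["position"][:2]-C)*1e3).round(1),"z",s["position"][2].round(4),"ytool deg",np.degrees(np.arctan2(M[1,1],M[0,1])).round(2),"tilt",M[:,2].round(3),"F",s["force"].round(1),"w",s["grip_width"].round(4),"q",s["qpos"].round(2))
                                                                                                                                                                                                                    ^^^^^^^^^^^^^^^^^^^^^
AttributeError: 'float' object has no attribute 'round'
```

{"name": "move_arm", "arguments": {
  "motion": "0 0 0 -4.79 0.46 0 0; 0 0 0 -4.79 0.46 0 0; 0 0 0 -4.79 0.46 0 0; 0 0 0 0 0 0 0; 0 0 0 0 0 4.8 0; 0 0 0 0 0 4.8 0; 0 0 0 0 0 4.8 0; 0 0 0 0 0 0 0; 0 0 0 0 0 0 0"
}}

```text
t: 4.1
position: [0.4706, -0.1551, 0.1787]
tcp_rot: [0.65, 0.76, 0.001, 0.001]
force: [0.7, 0.3, 1.3]
grip_width: 0.0001
```

```bash
sed -i 's/s\["grip_width"\].round(4)/s["grip_width"]/' h.py
python3 -c "
from h import *; show(); snap('scene','pics/s1.png',(150,130,220,200),3)"
```

```text
t 4.1 press mm [-88.6  -0.6] z 0.1787 ytool deg 8.95 tilt [ 0.002 -0.    -1.   ] F [0.7 0.3 1.3] w 9.169760687402095e-05 q [-0.45  0.17  0.75  2.04 -0.14  0.97  0.53]
```

View pics/s1.png

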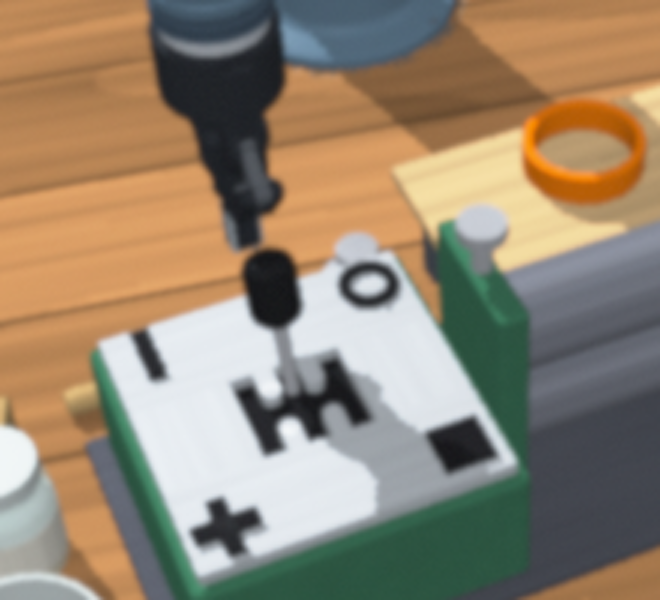

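The picture shows the closed fingertips (240,240) right behind the knob (272,285), in line with the middle slot. I'll push toward +x.

{"name": "move_arm", "arguments": {
  "motion": "0 0 0 0 0 0.5 0; 0 0 0 0 0.4 0 0; 0 0 0 0 0.4 0 0; 0 0 0 0 0.4 0 0; 0 0 0 0 0.4 0 0; 0 0 0 0 0.4 0 0; 0 0 0 0 0.4 0 0; 0 0 0 0 0.4 0 0; 0 0 0 0 0.4 0 0; 0 0 0 0 0.4 0 0; 0 0 0 0 0.4 0 0; 0 0 0 0 0 0 0"
}}

```text
t: 5.65
position: [0.5095, -0.1495, 0.1723]
tcp_rot: [0.65, 0.76, 0.0, 0.0]
force: [-2.7, -0.8, 1.8]
grip_width: -0.0001
```

```bash
python3 -c "
from h import *; show(); snap('top','pics/t2.png',(290,150,180,150),4)"
```

```text
t 5.65 press mm [-49.2  -0.9] z 0.1723 ytool deg 8.85 tilt [ 0.001 -0.    -1.   ] F [-2.7 -0.8  1.8] w -0.00014148563133011298 q [-0.43  0.27  0.73  1.97 -0.21  0.98  0.56]
```

View pics/t2.png

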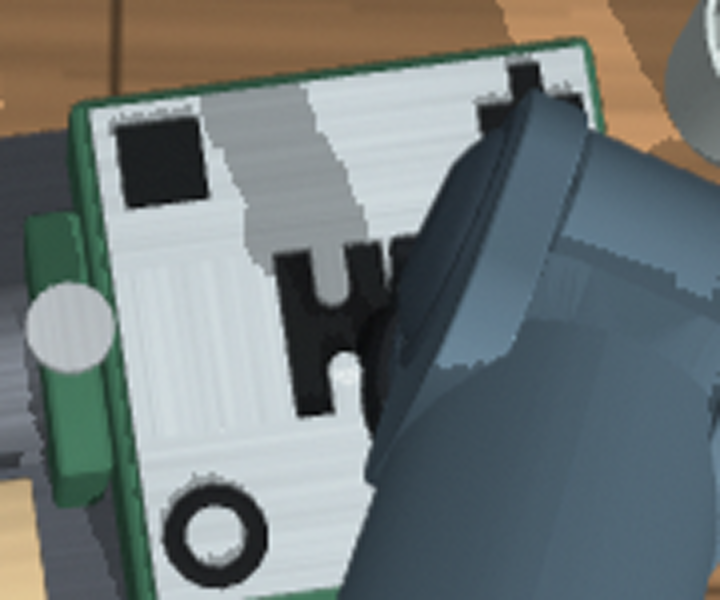

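The wrist hides the top view here, but the −2.7 N reading says the fingers touch the knob. I'll use the scene camera from now on.

```bash
cat >> h.py <<'E'
def knobtop(throw,cross,l=.183):
    st,ct,sc,cc=np.sin(throw),np.cos(throw),np.sin(cross),np.cos(cross)
    x,y,z=l*st,l*sc*ct,.03+l*ct*cc
    return np.array([*(C+[np.cos(YAW)*x-np.sin(YAW)*y,np.sin(YAW)*x+np.cos(YAW)*y]),z])
E
python3 -c "
from h import *; snap('scene','pics/s2.png',(150,130,220,200),3)
for t in(-.25,-.2,-.15,-.1,-.05,0,.05): print(t,((proj('scene',knobtop(t,0))-[150,130])*3).round(),((proj('scene',knobtop(t,0,.137))-[150,130])*3).round())"
```

```text
-0.25 [267. 255.] [279. 317.]
-0.2 [271. 262.] [283. 323.]
-0.15 [276. 269.] [286. 329.]
-0.1 [281. 278.] [290. 335.]
-0.05 [286. 287.] [294. 342.]
0 [291. 297.] [298. 349.]
0.05 [297. 307.] [302. 357.]
```

View pics/s2.png

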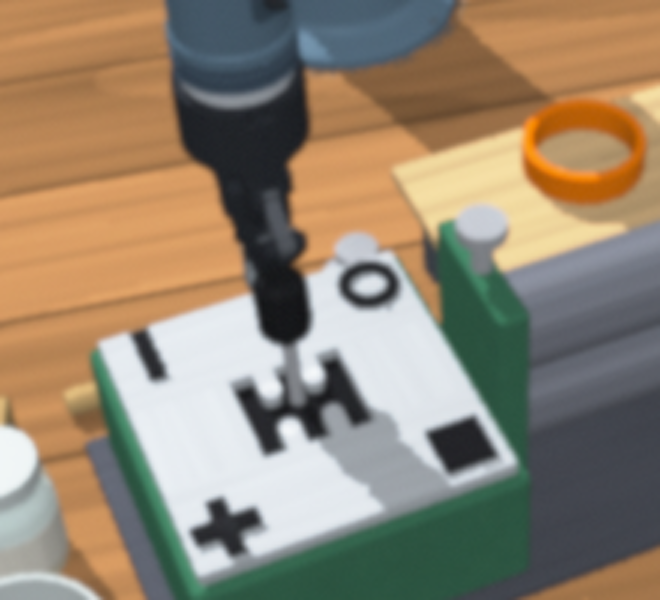

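Knob bottom edge is at row 342 against 326 before, so throw ≈ −0.09. About 14 mm more is needed.

{"name": "move_arm", "arguments": {
  "motion": "0 0 0 0 0.35 0 0; 0 0 0 0 0.35 0 0; 0 0 0 0 0.35 0 0; 0 0 0 0 0.35 0 0; 0 0 0 0 0 0 0; 0 0 0 0 0 0 0"
}}

```text
t: 6.5
position: [0.523, -0.1473, 0.1723]
tcp_rot: [0.651, 0.759, 0.0, 0.0]
force: [-1.5, 0.5, 0.9]
grip_width: 0.0001
```

```bash
python3 -c "
from h import *; show(); snap('scene','pics/s3.png',(200,180,110,100),6)
for t in(-.1,-.05,0,.05): print(t,((proj('scene',knobtop(t,0))-[200,180])*6).round(),((proj('scene',knobtop(t,0,.137))-[200,180])*6).round())"
```

```text
t 6.5 press mm [-35.6  -0.9] z 0.1723 ytool deg 8.83 tilt [ 0.001 -0.    -1.   ] F [-1.5  0.5  0.9] w 0.0001423173133689052 q [-0.42  0.3   0.72  1.94 -0.23  0.99  0.56]
-0.1 [262. 256.] [280. 370.]
-0.05 [272. 274.] [288. 384.]
0 [283. 293.] [295. 398.]
0.05 [294. 314.] [303. 414.]
```

View pics/s3.png

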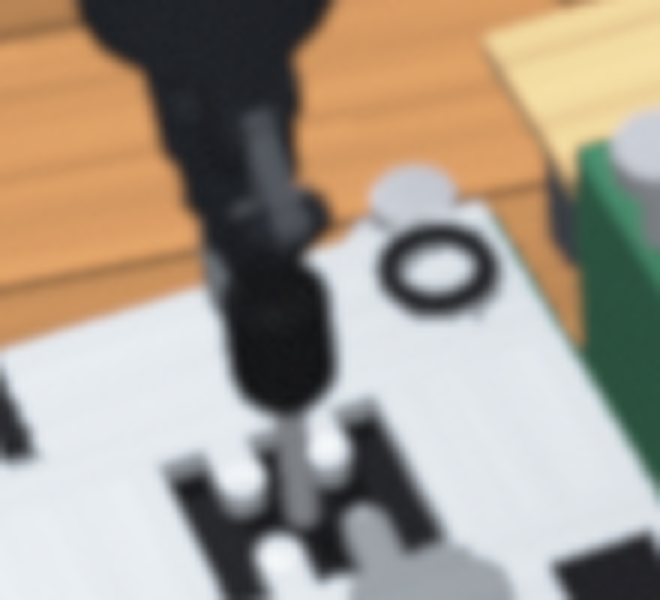

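Lever is at throw ≈ 0: the stick at (300,515) sits in the cross channel. I'll back off and go round to the −y side.

{"name": "move_arm", "arguments": {
  "motion": "0 0 0 0 -2.5 0 0; 0 0 0 -3 0 0 0; 0 0 0 -3 0 0 0; 0 0 0 0 3 0 0; 0 0 0 0 3 0 0; 0 0 0 0 0 0 0; 0 0 0 1 0 0 0; 0 0 0 1 0 0 0; 0 0 0 0.5 0 0 0; 0 0 0 0.5 0 0 0; 0 0 0 0.5 0 0 0; 0 0 0 0 0 0 0"
}}

```text
t: 8.05
position: [0.5611, -0.1674, 0.1725]
tcp_rot: [0.651, 0.759, -0.0, 0.001]
force: [-0.6, -1.4, 0.6]
grip_width: 0.0003
```

```bash
python3 -c "
from h import *; show()"
```

```text
t 8.05 press mm [ -1.  -26.6] z 0.1725 ytool deg 8.81 tilt [ 0.001 -0.001 -1.   ] F [-0.6 -1.4  0.6] w 0.0003364703994038289 q [-0.37  0.39  0.72  1.84 -0.29  1.02  0.62]
```

Contact is starting. I'll push gently toward +y and check the force.

{"name": "move_arm", "arguments": {
  "motion": "0 0 0 0.3 0 0 0; 0 0 0 0.3 0 0 0; 0 0 0 0.3 0 0 0; 0 0 0 0.3 0 0 0; 0 0 0 0 0 0 0"
}}

```text
t: 8.68
position: [0.5594, -0.1543, 0.1723]
tcp_rot: [0.65, 0.76, 0.0, -0.0]
force: [0.7, -2.1, 2.4]
grip_width: 0.0
```

```bash
python3 -c "
from h import *; show(); snap('scene','pics/s4.png',(200,180,110,100),6)"
```

```text
t 8.675 press mm [ -0.7 -13.4] z 0.1723 ytool deg 8.86 tilt [ 0.  0. -1.] F [ 0.7 -2.1  2.4] w 2.2300385650207088e-05 q [-0.39  0.38  0.71  1.85 -0.29  1.02  0.6 ]
```

View pics/s4.png

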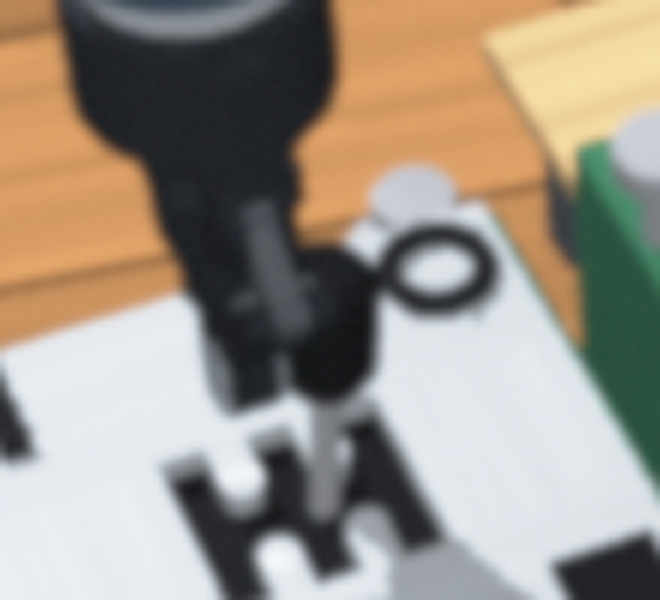

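The knob (330,330) is moving along the cross channel between the land noses, with about 2 N on the fingers. I'll go on.

{"name": "move_arm", "arguments": {
  "motion": "0 0 0 0.35 0 0 0; 0 0 0 0.35 0 0 0; 0 0 0 0.35 0 0 0; 0 0 0 0.35 0 0 0; 0 0 0 0.35 0 0 0; 0 0 0 0.35 0 0 0; 0 0 0 0.35 0 0 0; 0 0 0 0 0 0 0"
}}

```text
t: 9.72
position: [0.5552, -0.1299, 0.172]
tcp_rot: [0.65, 0.76, -0.0, -0.001]
force: [0.4, -1.3, -0.8]
grip_width: -0.0
```

{"name": "move_arm", "arguments": {
  "motion": "0 0 0 0.2 0 0 0; 0 0 0 0.2 0 0 0; 0 0 0 0 0 0 0"
}}

```text
t: 10.1
position: [0.5548, -0.1266, 0.1722]
tcp_rot: [0.651, 0.759, -0.0, -0.0]
force: [-0.3, -3.0, -0.4]
grip_width: -0.0001
```

```bash
python3 -c "
from h import *; show(); snap('scene','pics/s5.png',(200,180,110,100),6)
for c in(.26,.3,.329): print(c,[((proj('scene',knobtop(t,c,l))-[200,180])*6).round() for t in(-.05,0) for l in(.183,.137)])"
```

```text
t 10.1 press mm [-1.  14.8] z 0.1722 ytool deg 8.83 tilt [-0.  0. -1.] F [-0.3 -3.  -0.4] w -6.979891842602411e-05 q [-0.44  0.35  0.71  1.88 -0.27  1.01  0.54]
0.26 [array([420., 242.]), array([396., 359.]), array([432., 261.]), array([404., 374.])]
0.3 [array([442., 240.]), array([412., 358.]), array([454., 259.]), array([420., 372.])]
0.329 [array([458., 239.]), array([423., 357.]), array([470., 258.]), array([432., 371.])]
```

View pics/s5.png

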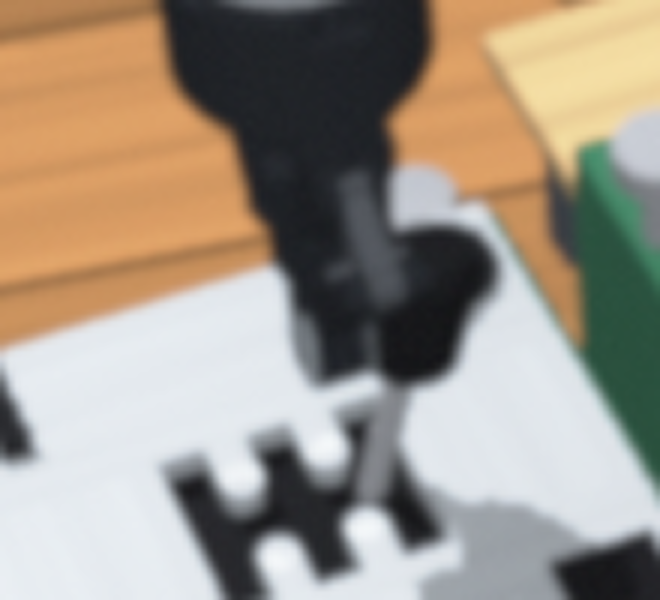

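The stick at (370,490) is entering the side slot, with cross about 0.28–0.3. I'll finish the push in small steps until it meets the stop.

{"name": "move_arm", "arguments": {
  "motion": "0 0 0 0.15 0 0 0; 0 0 0 0.15 0 0 0; 0 0 0 0 0 0 0"
}}

```text
t: 10.52
position: [0.5544, -0.1235, 0.1722]
tcp_rot: [0.651, 0.759, 0.0, -0.0]
force: [-0.2, -3.3, -1.6]
grip_width: -0.0001
```

{"name": "move_arm", "arguments": {
  "motion": "0 0 0 0.12 0 0 0; 0 0 0 0 0 0 0"
}}

```text
t: 10.78
position: [0.5542, -0.1224, 0.1722]
tcp_rot: [0.651, 0.759, 0.0, -0.0]
force: [-0.9, -2.9, -1.3]
grip_width: -0.0001
```

{"name": "move_arm", "arguments": {
  "motion": "0 0 0 0.12 0 0 0; 0 0 0 0 0 0 0"
}}

```text
t: 11.02
position: [0.554, -0.1212, 0.1722]
tcp_rot: [0.651, 0.759, 0.0, -0.0]
force: [-0.1, -3.0, -1.5]
grip_width: 0.0
```

{"name": "move_arm", "arguments": {
  "motion": "0 0 0 0.12 0 0 0; 0 0 0 0 0 0 0"
}}

```text
t: 11.28
position: [0.5539, -0.12, 0.1723]
tcp_rot: [0.651, 0.759, 0.0, -0.0]
force: [0.5, -2.7, -0.8]
grip_width: 0.0003
```

{"name": "move_arm", "arguments": {
  "motion": "0 0 0 0.12 0 0 0; 0 0 0 0 0 0 0"
}}

```text
t: 11.52
position: [0.5537, -0.1192, 0.1723]
tcp_rot: [0.651, 0.759, -0.0, 0.0]
force: [1.0, -3.5, -1.3]
grip_width: -0.0001
```

{"name": "move_arm", "arguments": {
  "motion": "0 0 0 0.12 0 0 0; 0 0 0 0 0 0 0"
}}

```text
t: 11.78
position: [0.5536, -0.1185, 0.1723]
tcp_rot: [0.651, 0.759, -0.0, 0.001]
force: [1.2, -4.6, -1.2]
grip_width: 0.0
```

```bash
python3 -c "
from h import *; show()"
```

```text
t 11.775 press mm [-0.9 22.9] z 0.1723 ytool deg 8.8 tilt [ 0.    -0.001 -1.   ] F [ 1.2 -4.6 -1.2] w 1.7951223795337772e-05 q [-0.46  0.35  0.71  1.89 -0.26  1.    0.52]
```

The lag (0.7 of 1.2 mm) and the rising force show the cross stop is reached. I'll go round to the +x side.

{"name": "move_arm", "arguments": {
  "motion": "0 0 0 -2 0 0 0; 0 0 0 -2 0 0 0; 0 0 0 0 3.1 0 0; 0 0 0 0 3.1 0 0; 0 0 0 0 0 0 0; 0 0 0 3.3 0 0 0; 0 0 0 3.3 0 0 0; 0 0 0 0 0 0 0"
}}

```text
t: 12.78
position: [0.6098, -0.0766, 0.1715]
tcp_rot: [0.648, 0.762, 0.001, -0.003]
force: [0.8, -0.5, -0.5]
grip_width: 0.0
```

```bash
python3 -c "
from h import *; show(); snap('scene','pics/s6.png',(180,150,150,130),5)"
```

```text
t 12.775 press mm [61.  55.7] z 0.1715 ytool deg 9.2 tilt [-0.003  0.005 -1.   ] F [ 0.8 -0.5 -0.5] w 1.4192606036500083e-05 q [-0.47  0.44  0.68  1.76 -0.32  1.05  0.48]
```

View pics/s6.png

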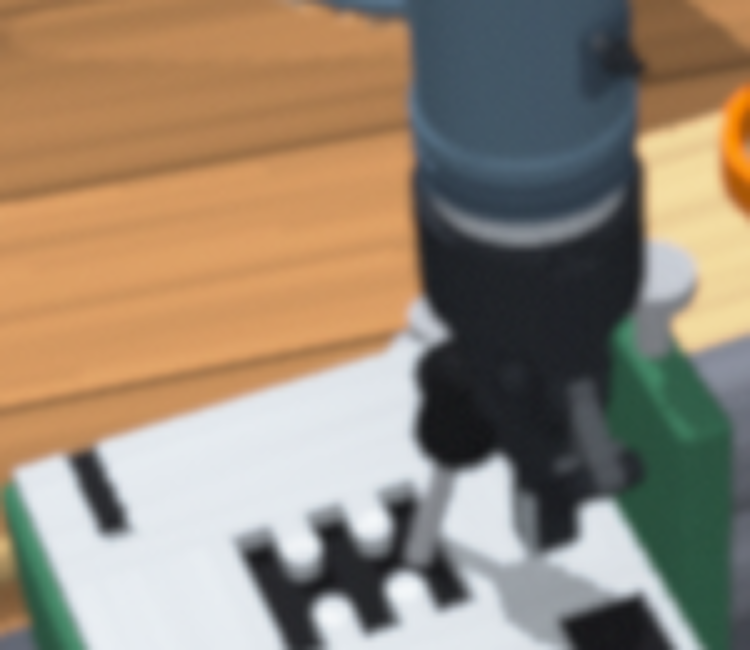

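The peg (545,530) is on the +x side of the lever, and the stick (425,540) is at the side slot. Now the −x push.

{"name": "move_arm", "arguments": {
  "motion": "0 0 0 -0.2 0 0 0; 0 0 0 0 -1 0 0; 0 0 0 0 -1 0 0; 0 0 0 0 -0.4 0 0; 0 0 0 0 -0.4 0 0; 0 0 0 0 -0.4 0 0; 0 0 0 0 -0.4 0 0; 0 0 0 0 0 0 0"
}}

```text
t: 13.82
position: [0.5756, -0.09, 0.1724]
tcp_rot: [0.651, 0.759, 0.0, 0.0]
force: [-0.2, 0.4, 0.1]
grip_width: 0.0004
```

```bash
python3 -c "
from h import *; show()"
```

```text
t 13.825 press mm [25.1 47.7] z 0.1724 ytool deg 8.82 tilt [ 0.  0. -1.] F [-0.2  0.4  0.1] w 0.0003707747904132671 q [-0.49  0.38  0.7   1.85 -0.28  1.02  0.48]
```

{"name": "move_arm", "arguments": {
  "motion": "0 0 0 0 -0.3 0 0; 0 0 0 0 -0.3 0 0; 0 0 0 0 -0.3 0 0; 0 0 0 0 0 0 0"
}}

```text
t: 14.32
position: [0.5669, -0.0913, 0.1726]
tcp_rot: [0.651, 0.759, 0.0, 0.0]
force: [2.5, 0.8, 0.9]
grip_width: -0.0001
```

```bash
python3 -c "
from h import *; show(); snap('scene','pics/s7.png',(180,150,150,130),5)"
```

```text
t 14.325 press mm [16.4 47.7] z 0.1726 ytool deg 8.83 tilt [ 0.001  0.    -1.   ] F [2.5 0.8 0.9] w -8.832870760003007e-05 q [-0.5   0.36  0.71  1.87 -0.27  1.01  0.48]
```

View pics/s7.png

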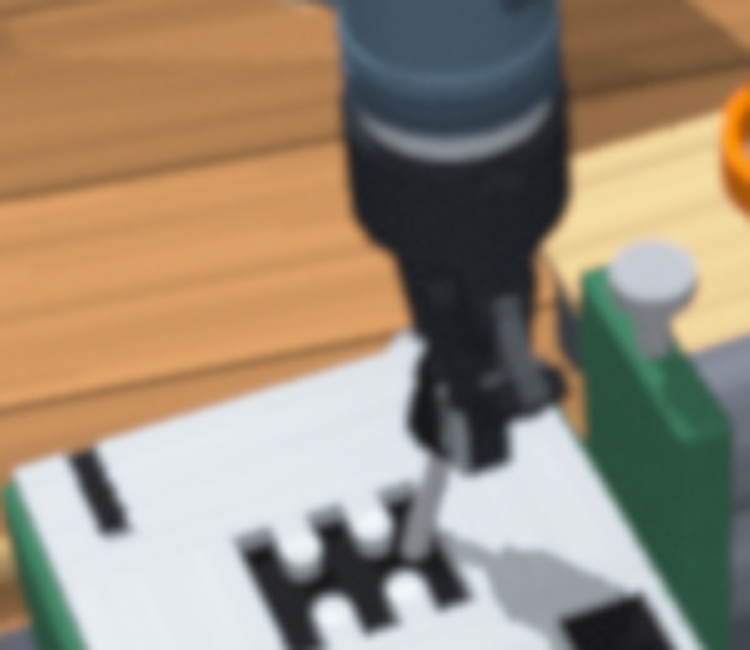

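Contact has just begun: 2.5 N, and the knob is hidden behind the fingers at (440,420). I'll push on.

{"name": "move_arm", "arguments": {
  "motion": "0 0 0 0 -0.35 0 0; 0 0 0 0 -0.35 0 0; 0 0 0 0 -0.35 0 0; 0 0 0 0 -0.35 0 0; 0 0 0 0 0 0 0"
}}

```text
t: 15.0
position: [0.5521, -0.0938, 0.1721]
tcp_rot: [0.651, 0.759, -0.0, -0.0]
force: [1.7, 0.6, 2.0]
grip_width: -0.0
```

{"name": "move_arm", "arguments": {
  "motion": "0 0 0 0 -0.25 0 0; 0 0 0 0 -0.25 0 0; 0 0 0 0 -0.25 0 0; 0 0 0 0 0 0 0"
}}

```text
t: 15.5
position: [0.5448, -0.095, 0.1721]
tcp_rot: [0.651, 0.759, -0.0, -0.0]
force: [1.4, 0.1, 0.7]
grip_width: -0.0004
```

{"name": "move_arm", "arguments": {
  "motion": "0 0 0 0 -0.15 0 0; 0 0 0 0 -0.15 0 0; 0 0 0 0 0 0 0"
}}

```text
t: 15.88
position: [0.5423, -0.0953, 0.1723]
tcp_rot: [0.651, 0.759, -0.0, -0.0]
force: [2.3, 0.5, -0.2]
grip_width: 0.0003
```

{"name": "move_arm", "arguments": {
  "motion": "0 0 0 0 -0.15 0 0; 0 0 0 0 -0.15 0 0; 0 0 0 0 0 0 0"
}}

```text
t: 16.25
position: [0.5393, -0.0957, 0.1723]
tcp_rot: [0.651, 0.759, -0.0, -0.0]
force: [2.7, -0.3, -0.8]
grip_width: -0.0001
```

{"name": "move_arm", "arguments": {
  "motion": "0 0 0 0 -0.12 0 0; 0 0 0 0 -0.12 0 0; 0 0 0 0 0 0 0"
}}

```text
t: 16.62
position: [0.5369, -0.0961, 0.1723]
tcp_rot: [0.651, 0.759, -0.0, -0.0]
force: [1.9, 0.3, -0.8]
grip_width: 0.0002
```

{"name": "move_arm", "arguments": {
  "motion": "0 0 0 0 -0.12 0 0; 0 0 0 0 0 0 0"
}}

```text
t: 16.88
position: [0.5358, -0.0963, 0.1723]
tcp_rot: [0.651, 0.759, -0.0, -0.0]
force: [3.0, -0.3, -0.3]
grip_width: 0.0003
```

{"name": "move_arm", "arguments": {
  "motion": "0 0 0 0 -0.12 0 0; 0 0 0 0 0 0 0"
}}

```text
t: 17.12
position: [0.5346, -0.0965, 0.1723]
tcp_rot: [0.651, 0.759, -0.0, -0.0]
force: [2.5, -0.2, 0.4]
grip_width: 0.0
```

{"name": "move_arm", "arguments": {
  "motion": "0 0 0 0 -0.12 0 0; 0 0 0 0 0 0 0"
}}

```text
t: 17.38
position: [0.5334, -0.0966, 0.1722]
tcp_rot: [0.651, 0.759, -0.0, -0.0]
force: [2.6, 0.6, -1.2]
grip_width: 0.0
```

{"name": "move_arm", "arguments": {
  "motion": "0 0 0 0 -0.12 0 0; 0 0 0 0 0 0 0"
}}

```text
t: 17.62
position: [0.5324, -0.0968, 0.1723]
tcp_rot: [0.651, 0.759, 0.0, 0.0]
force: [2.1, 0.4, -0.5]
grip_width: -0.0001
```

```bash
python3 -c "
from h import *; show(); snap('scene','pics/s8.png',(180,150,150,130),5)
for t in(-.2,-.24,-.29): print(t,[((proj('scene',knobtop(t,.329,l))-[180,150])*5).round() for l in (.183,.137)])"
```

```text
t 17.625 press mm [-18.5  47.6] z 0.1723 ytool deg 8.82 tilt [ 0.  0. -1.] F [ 2.1  0.4 -0.5] w -8.525289175667716e-05 q [-0.52  0.29  0.73  1.94 -0.23  0.99  0.47]
-0.2 [array([452., 309.]), array([431., 417.])]
-0.24 [array([444., 300.]), array([425., 410.])]
-0.29 [array([434., 290.]), array([418., 402.])]
```

View pics/s8.png

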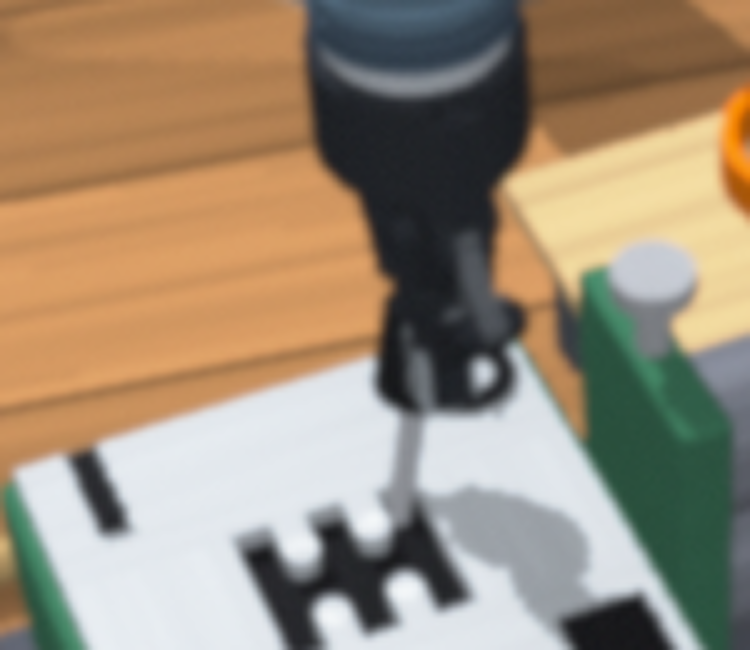

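The stick (400,500) is near the slot's near end, and friction alone accounts for the force. I'll keep stepping until the stop is felt.

{"name": "move_arm", "arguments": {
  "motion": "0 0 0 0 -0.12 0 0; 0 0 0 0 -0.12 0 0; 0 0 0 0 0 0 0"
}}

```text
t: 18.05
position: [0.5305, -0.0971, 0.1725]
tcp_rot: [0.651, 0.759, 0.0, 0.001]
force: [4.2, 0.6, -2.0]
grip_width: 0.0004
```

{"name": "move_arm", "arguments": {
  "motion": "0 0 0 0 -0.12 0 0; 0 0 0 0 -0.12 0 0; 0 0 0 0 0 0 0"
}}

```text
t: 18.42
position: [0.5288, -0.0974, 0.1727]
tcp_rot: [0.651, 0.759, 0.001, 0.001]
force: [6.6, -0.2, -0.7]
grip_width: 0.0001
```

{"name": "move_arm", "arguments": {
  "motion": "0 0 0 0 -0.12 0 0; 0 0 0 0 0 0 0"
}}

```text
t: 18.68
position: [0.5281, -0.0975, 0.1729]
tcp_rot: [0.65, 0.76, 0.001, 0.002]
force: [6.9, 0.7, -1.7]
grip_width: -0.0
```

Force has risen to 7 N with lag, so the lever is at the stop. I'll withdraw to +x, go up, and check.

{"name": "move_arm", "arguments": {
  "motion": "0 0 0 0 1 0 0; 0 0 0 0 3 0 0; 0 0 0 0 3 0 0; 0 0 0 0 0 -4 0; 0 0 0 0 0 -4 0; 0 0 0 -4 0 -2 0; 0 0 0 -5 3 0 0; 0 0 0 -5 3 0 0; 0 0 0 -3 3 0 0; 0 0 0 0 0 0 0; 0 0 0 0 0 0 0"
}}

```text
t: 20.05
position: [0.709, -0.2408, 0.2707]
tcp_rot: [0.651, 0.759, -0.001, -0.002]
force: [0.2, -0.3, 0.0]
grip_width: -0.0001
```

```bash
python3 -c "
from h import *; show(); snap('top','pics/t9.png',(90,100,480,320),1.6)
for t in(-.2,-.24,-.29): print(t,[((proj('top',knobtop(t,c))-[90,100])*1.6).round() for c in (.26,.329)])"
```

```text
t 20.05 press mm [ 134.  -121.7] z 0.2707 ytool deg 8.8 tilt [-0.005  0.002 -1.   ] F [ 0.2 -0.3  0. ] w -0.00012327299716533214 q [-0.17  0.64  0.72  1.29 -0.41  1.36  0.69]
-0.2 [array([438., 241.]), array([425., 243.])]
-0.24 [array([439., 249.]), array([426., 251.])]
-0.29 [array([441., 258.]), array([428., 260.])]
```

View pics/t9.png

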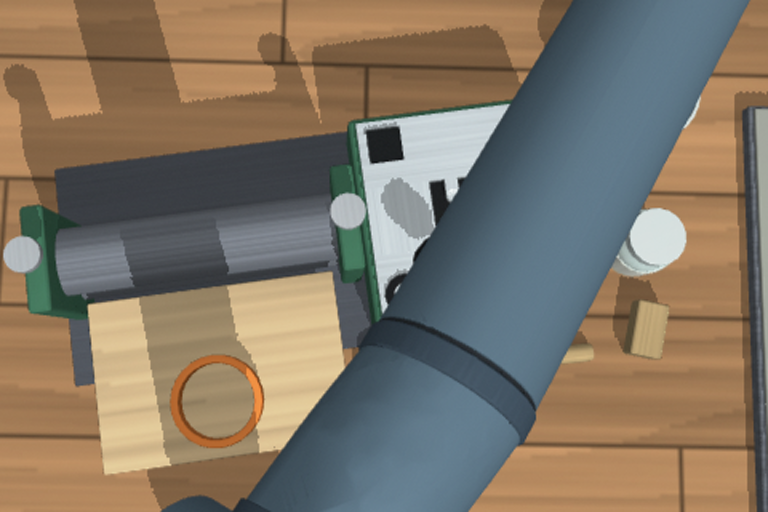

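The arm hides the knob, the bystanders in view stand where they were, and my picture allowance is used up. I'll clear the arm sideways and check the knob by dark-pixel segmentation instead.

{"name": "move_arm", "arguments": {
  "motion": "0 0 0 -4 0 -1 0; 0 0 0 -4 0 -1 0; 0 0 0 -4 0 0 0; 0 0 0 -4 0 0 0; 0 0 0 -4 0 0 0; 0 0 0 0 0 0 0; 0 0 0 0 0 0 0"
}}

```text
t: 20.98
position: [0.7413, -0.4373, 0.2928]
tcp_rot: [0.65, 0.76, 0.001, -0.0]
force: [-0.5, -0.0, -0.3]
grip_width: -0.0
```

```bash
cat > chk.py <<'E'
from h import *; import cv2
from rig import vision
show()
for cam,box in(("top",(310,160,150,150)),("scene",(180,180,150,145))):
    im=vision.get_image(cam)["img"]; x,y,w,h=box
    m=(im[y:y+h,x:x+w].max(2)<45).astype(np.uint8)
    n,l,st,ce=cv2.connectedComponentsWithStats(m)
    print(cam,"blobs",[(s[:4]+[x,y,0,0]).tolist()+[int(s[4])]+(c+[x,y]).round(1).tolist() for s,c in zip(st[1:],ce[1:]) if s[4]>15])
    for t in(-.2,-.24,-.29):
        for c in(.26,.329): print(t,c,"top",proj(cam,knobtop(t,c)).round(1),"mid",proj(cam,knobtop(t,c,.16)).round(1))
    old=cv2.imread(f"pics/{cam}0.png")[:,:,::-1]
    # bystander displacement by template matching
    T=dict(tape=(195,320,62,62),jar=(466,228,56,48),tub=(455,125,75,72),brush=(350,310,114,36),weight=(315,325,38,38),block=(478,285,34,42)) if cam=="top" else dict(tape=(320,160,50,38),jar=(128,270,45,55),tub=(125,320,68,80),block=(133,260,24,14))
    for k,(a,b,w,h) in T.items():
        p=20; R0=im[max(0,b-p):b+h+p,a-p:a+w+p]; res=cv2.matchTemplate(np.ascontiguousarray(R0),np.ascontiguousarray(old[b:b+h,a:a+w]),cv2.TM_CCOEFF_NORMED); _,v,_,loc=cv2.minMaxLoc(res); print(k,round(v,3),loc[0]-p,loc[1]-min(p,b))
E
python3 chk.py
```

```text
t 20.975 press mm [ 135.8 -320.8] z 0.2928 ytool deg 8.87 tilt [ 0.     0.002 -1.   ] F [-0.5 -0.  -0.3] w -2.95990650957803e-05 q [ 0.21  0.87  0.68  0.84 -0.51  1.55  0.85]
top blobs [[410, 166, 26, 25, 292, 422.5, 178.4], [319, 180, 23, 22, 401, 330.2, 190.4], [349, 209, 59, 65, 1592, 377.0, 239.0], [433, 259, 11, 25, 183, 437.8, 270.9], [331, 272, 26, 25, 279, 343.7, 283.8]]
-0.2 0.26 top [363.6 250.5] mid [365.5 248.6]
-0.2 0.329 top [355.4 251.8] mid [358.5 249.7]
-0.24 0.26 top [364.5 255.4] mid [366.3 252.8]
-0.24 0.329 top [356.4 256.7] mid [359.3 253.9]
-0.29 0.26 top [365.6 261.4] mid [367.2 257.9]
-0.29 0.329 top [357.6 262.7] mid [360.4 259. ]
tape 0.371 0 0
jar 0.272 -13 -10
tub 1.0 0 0
brush 0.117 0 0
weight 0.782 0 0
block 0.569 5 17
scene blobs [[256, 208, 17, 23, 313, 263.9, 219.2], [230, 254, 41, 25, 245, 249.9, 264.5], [295, 271, 18, 15, 169, 303.4, 277.9]]
-0.2 0.26 top [264.3 212.2] mid [263.  223.1]
-0.2 0.329 top [270.4 211.8] mid [268.3 222.7]
-0.24 0.26 top [262.7 210.5] mid [261.7 221.5]
-0.24 0.329 top [268.7 210. ] mid [266.9 221.1]
-0.29 0.26 top [260.8 208.5] mid [260.  219.7]
-0.29 0.329 top [266.7 208. ] mid [265.1 219.3]
tape 0.705 -1 0
jar 1.0 0 0
tub 1.0 0 0
block 1.0 0 0
```

Both cameras agree: scene blob (263.9,219.2) against (265.1,219.3) predicted for throw −0.29, cross 0.329. In the top view the blob's left and bottom edges give throw ≈ −0.29, cross ≈ 0.30. Handing in.

```bash
python3 -c "
from rig import ticket; print(ticket.close_job())"
```

```text
the job is handed in; nothing more can be done
None
```

The selector lever should be home in the ring-tag slot, the corner nearer the robot on the +y side, and I have handed the job in. The hand-in reports no verdict. I pushed the knob with closed fingers in three stages: out of the middle slot to the cross channel, across to the +y stop, then back toward the robot to the slot's stop.

**Lever position:** the scene camera puts it at throw about −0.29 and cross about 0.31. The top camera gives throw about −0.29 and cross about 0.30. Both are past the limits of −0.24 and 0.26.

**Forces:** the highest force I read was about 7 N, at the final stop, and readings came only at the end of each call. The arm finished clear of everything at about 21 s.

**Knob lift:** I did not measure it directly. The scene-camera knob position matches a knob that is down.

**Bystanders:**
- **Jar, tub and block:** exact matches to their starting positions in the scene camera.
- **Tape:** within 1 pixel in the scene camera, though that match was weaker.
- **Weight and brush:** covered only by the top-camera match, where the arm hid several things. The weight's match was partial (0.78) and the brush's failed (0.12), so the brush is unconfirmed. The fingertips stayed at least about 17 cm above the bench.

I viewed 12 pictures, the limit, against about 8 planned. The last knob check was therefore done numerically.

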